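Lock the sample carousel with its transport pin

ROBOT

A 6-joint arm with a two-finger parallel gripper is mounted at the origin on a cart in front of the work surface, level with it; the furniture and walls round the work are solid. World frame = base frame: x ahead of the robot, y to its left, z up, the work surface at z = 0. Lengths are in mm, angles in rad, forces in N, time in s.
With the tool pointing down it reaches from about 275 to 825 mm from the base axis. Payload 5.2 kg.
Tool frame: the origin (TCP) lies at the very end of the fingers, on their centre line; the grasp point (between the pads) lies 19 mm behind it; z points along the fingers, y is the line along which they close (so a half turn about z gives the same grasp; the last joint's range is limited). The gripper opens to 93 mm and grips with 3 to 60 N. Pads are 15 mm wide; open, the fingers measure 128 mm over their backs; the gripper's body (75 mm by 188 mm) begins 65 mm behind the grasp point.
Start: joints at [0.901, 0.259, 1.535, -0, 1.348, -0.203], TCP at [247.497, 491.172, 218.653] pointing down, gripper open.
Joint ranges: [-3.14, 3.14], [-0.91, 2.08], [0.19, 2.58], [-1.22, 4.36], [0.22, 2.71], [-3.12, 3.12]. Speed limits (rad/s): [2.57, 2.57, 3.14, 3.14, 3.14, 3.14].

INTERFACE

Orientations are given as [roll, pitch, yaw] about the fixed x, y, z axes, in that order (R = Rz(yaw) Ry(pitch) Rx(roll)).
In Python, from bench import robot gives the robot as it stands. The module is installed in compiled form; this text tells all that it offers. Calls block until the motion is done:
- robot.move_ptp(position, orientation): joint-space move of the TCP to a pose.
- robot.move_linear(position, ori=None, speed=150, f_stop=None): straight line of the TCP; ori=None keeps the orientation; speed is the mean speed in mm/s. With f_stop (N) it stops when the force on the tool has changed by that much, and returns True; else False.
- robot.move_j(angles): joint-space move.
- robot.move_gripper(opening): opening from 0.0 (shut) to 1.0 (fully open); the grip force is fixed at half the most; returns when the fingers have stopped.
- robot.sleep(seconds).
- robot.inverse_kinematics(position, orientation): joint angles nearest the present ones, or None.
- robot.get_image(name): name is "side" or "top"; returns a dict with "img" (400x640x3 uint8, blue, green, red), "fovy" (degrees; the focal length in pixels is half the picture's height over the tangent of half this angle, whatever the lens; pixels are square), "cx", "cy" (the principal point, pixels), "k1" (the pictures are not rectified: a ray, as slopes to the right and down, at radius r is drawn at 1 + k1 r^2 times it, then the intrinsics apply), "eye" and "orientation" of the camera in the world. Camera axes: x right, y down, z forward; pixel columns grow to the right and rows downward; lengths in mm; the calibration is good to about 2 mm. A picture is of the moment at which its call begins. There is no depth.
A pose or a line that the arm cannot do raises robot.MotionError and nothing moves.
- robot.hand_in(): hands the job in; it is judged then, once.
Readings, each from a call of its own:
- robot.current_t(): time.
- robot.current_qpos(): joint angles.
- robot.current_joint_vel(): joint speeds.
- robot.current_joint_efforts(): joint torques, N m.
- robot.current_tcp_pos(): TCP position.
- robot.current_eef_rot(): TCP orientation.
- robot.current_contact_force(): force on the tool from outside, world axes, zero at the start.
- robot.current_ft_torque(): the same for the moment, N m.
- robot.current_gripper_width(): opening from 0.0 (shut) to 1.0 (fully open).
- robot.current_finger_force(): force on a finger pad.
Only numpy, scipy, OpenCV 4.12 (cv2) and the standard library are available. Lean on these libraries where they do the work, as an engineer would, in place of code of your own. Each camera call takes 0.05 s, during which the arm holds its last target. There are 200 camera calls.

TASK

The sample carousel is to be carried to another bench, so lock it: take the round-knobbed locking pin out of the accessory block, stand it in the guide bush on the carousel's guard, turn the carousel gently clockwise by its black knob until the pin drops into the hidden locking hole and stops it (do not force it against the pin), then press the pin fully home so that its collar sits on the bush. Leave the T-handled driver in the block and do not disturb the other things on the bench.

Things in the scene. Friction and masses are not known exactly. Their poses are not given: they have to be found in the camera images.
- lock_pin: the locking pin, loose, standing upright in one hole of the block: steel shank 14 mm across, 68 mm long, the lowest 5 mm tapering to 9 mm across; above it a round dark steel knob 28 mm across, 30 mm high (98 mm in all), its flat underside is the collar; about 60 g. Origin: centre of the lower end, z up along the shank. It may lean a little in its hole
- pin_collar (a point): point on the pin's axis at the underside of its knob, 68 mm above the lower end
- base: the carousel's fixed round white housing, 252 mm across, top at z = 36 mm, with a low control box on its rim. Origin: centre of its underside, on the carousel's upright axis; +y points to the guide bush. A fixed white guard covers part of the flange, 66 to 126 mm off the axis, 48 to 205 degrees (counterclockwise from +x), top at z = 58 mm; a boss on it holds the bush
- bush (a point): centre of the upper mouth of the steel guide bush, in the base frame [0, 92, 84] mm; upright through bore 16 mm across, z = 84 down to 52 mm, rim 24 mm across; its boss is 41 mm across. While the flange's locking hole is elsewhere, a pin put through the bush stands with its lower end on the flange, collar 32 mm above the bush
- flange (a point): centre of the upper face of the carousel's flange: aluminium disc 224 mm across, z = 40 to 48 mm, turning on the base's axis with a light drag (1 N at the knob). Its 16 mm locking hole, 92 mm off the axis, is hidden under the guard and comes under the bush 25 to 75 degrees clockwise (from above) of the start; once the pin has dropped in, the carousel stands firm
- turn_knob (a point): top centre of the carousel's black turning knob: an upright grip 20 mm across rising from the flange (z = 48 mm) to z = 100 mm, 92 mm from the axis, clear of the guard over the whole turn needed
- bore (a point): mouth of the housing's blind bore straight under the bush and under the flange, 15.6 mm across, z = 36 down to 10 mm. A spring ball in its side stops a pin that has dropped through the flange's locking hole (collar then 5 to 20 mm above the bush); a press of about 8 N on the knob takes it past the ball until the collar meets the bush
- block: the accessory block, fixed, grey, 130 x 50 x 45 mm; origin centre of its underside, x along its length. Two upright holes 15.2 mm across at x = -40 and +40 mm, their floor at z = 7 mm; one holds the locking pin, the other the T-handled driver
- t_driver: the T-handled driver, loose, standing in the other hole of the block: shank like the pin's, with a black cross bar 64 mm long and 16 mm thick along its own y, 98 mm above its lower end; must stay there. Origin: lower end
- slide_box: closed red slide box 73 x 98 x 35 mm lying on the bench, loose; origin centre of its underside; leave alone
- petri_dish: petri dish 64 mm across, 14 mm high, loose, behind the carousel; leave alone
- specimen_cup: specimen cup with screw cap, 65 mm across, 70 mm high, loose, behind the carousel on the right; leave alone
- vial: vial with blue cap, 24 mm across, 48 mm high, loose, behind the carousel on the left; leave alone
- hub (a point): top centre of the hub nut, 26 mm across, z = 90 mm, on the carousel's axis; round it on the flange a ring of 12 empty tube places 124 mm across, up to z = 72 mm
Things that resemble listed ones, but are neither listed nor needed, are in the scene too. Of the things like the lock_pin, leave any that is blue; of the rest the smaller one is meant.

How it is judged (in metres and radians):
At the end, for the whole second after the job is handed in: The pin stands upright through the bush, the flange's hole and the housing's bore, with its collar on the bush (gap under 3 mm), and is at rest and released (z of pin_collar in the frame of bush below 0.003 m and horizontal distance between pin_collar and bush below 0.004 m and angle between lock_pin's own z axis and vertical below 0.08 rad and linear speed of lock_pin below 0.01 m/s); the robot touches nothing.
It fails at once if the T-handled driver is taken or knocked out of its hole (moved over 20 mm) (distance of t_driver from where it was at the start of the episode above 0.02 m).
It fails at once if a bystander (slide box, petri dish, specimen cup, vial) is moved over 20 mm (distance of any of slide_box, petri_dish, specimen_cup, vial from where it was at the start of the episode above 0.02 m).
It fails at once if the carousel is forced against the pin (over 40 N between them) (contact force between lock_pin and carousel above 40 N).
It also fails if it takes over 70 s, if anything falls off the work surface, if the arm or the gripper's body presses on something with over 40 N, if the wrist force passes 120 N, or if a joint passes its speed limit or range.

## Working session

There is one attempt and no reset: what is moved stays moved. The work goes in short steps, each a Python script; the robot and the scene stay as the last script left them, time stands still between calls to the robot, and variables do not carry over. Pictures are saved under pics/ and viewed, at most 10 in all, crops included, and the job is handed in when it is done.

```bash
mkdir -p pics; cat > h.py <<'E'
import numpy as np, cv2
from bench import robot
from scipy.spatial.transform import Rotation as R
def cam(n):
    d=robot.get_image(n); return d
def K(d):
    f=200/np.tan(np.radians(d["fovy"])/2)
    return np.array([[f,0,d["cx"]],[0,f,d["cy"]],[0,0,1.]])
def Rm(d):
    o=np.array(d["orientation"],float)
    return o if o.shape==(3,3) else R.from_euler('xyz',o).as_matrix()
def proj(d,P):
    P=np.atleast_2d(np.array(P,float)); r=Rm(d)
    return cv2.projectPoints(P,cv2.Rodrigues(r.T)[0],-r.T@np.array(d["eye"],float),K(d),np.array([d["k1"],0,0,0.]))[0].reshape(-1,2)
def ray(d,px):
    p=cv2.undistortPoints(np.array([[px]],float),K(d),np.array([d["k1"],0,0,0.])).ravel()
    return np.array(d["eye"],float),Rm(d)@np.array([p[0],p[1],1])
def atz(d,px,z):
    e,v=ray(d,px); return e+v*(z-e[2])/v[2]
E
python3 - <<'E'
from h import *
for n in("top","side"):
    d=cam(n); cv2.imwrite(f"pics/{n}0.png",cv2.resize(d["img"],(800,500),interpolation=cv2.INTER_CUBIC))
    np.save(f"{n}0.npy",d,allow_pickle=True)
    print(n,{k:v for k,v in d.items() if k!="img"})
print(robot.current_eef_rot(),robot.current_t(),robot.current_gripper_width())
E
```

```text
top {'fovy': 51.02402163016681, 'cx': 324.7691761461306, 'cy': 202.23790381776752, 'k1': -0.06924586560024586, 'eye': array([ 357.57230558,   -8.0289411 , 1253.90216261]), 'orientation': array([-2.93908144e+00, -1.43854903e-03, -1.49674079e+00])}
side {'fovy': 53.35396075313142, 'cx': 322.7452971071844, 'cy': 193.0906889064228, 'k1': -0.01869311583786356, 'eye': array([ 121.43827807, -895.91128098,  758.93650952]), 'orientation': array([-2.16905774,  0.00242331, -0.50052343])}
[-3.14002492e+00 -3.02323801e-04  2.67476617e+00] 0.1 0.9996717425533408
```

View pics/top0.png

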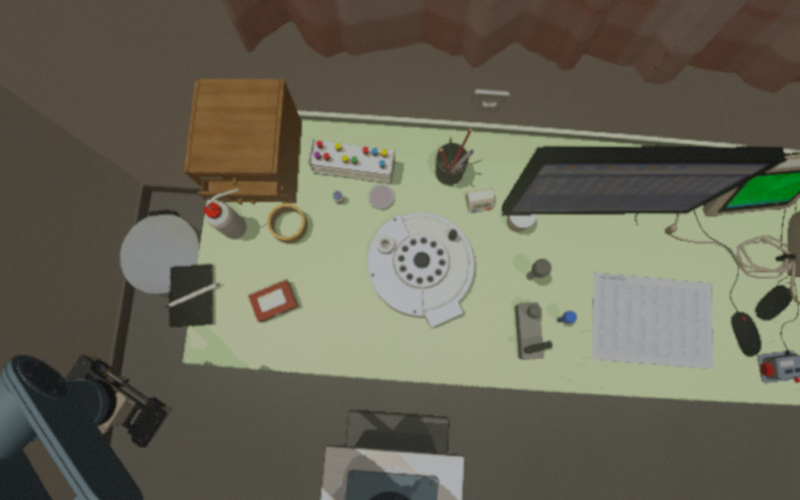

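View pics/side0.png

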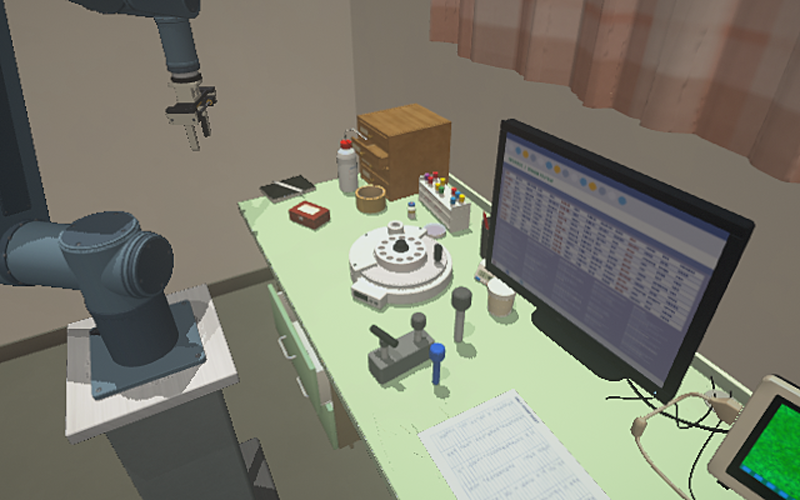

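Top view: block near (530,330), with the grey knob at (533,311) and the T bar at (538,347). A blue lookalike is at (569,317) and a larger one stands free at (540,268). The carousel is centred near (421,262), with the bush at (386,244) and the black knob at (453,235). Next I'll take close crops.

```bash
python3 - <<'E'
import cv2,numpy as np
def crop(n,x,y,w,h,s,name):
    im=np.load(f"{n}0.npy",allow_pickle=True).item()["img"]
    c=cv2.resize(im[y:y+h,x:x+w],None,fx=s,fy=s,interpolation=cv2.INTER_CUBIC)
    for i in range(0,w,10):
        cv2.line(c,(i*s,0),(i*s,6 if i%50 else 14),(0,0,255),1); 
        if i%20==0: cv2.putText(c,str(x+i),(i*s,22),0,.35,(0,0,255))
    for i in range(0,h,10):
        cv2.line(c,(0,i*s),(6,i*s),(0,0,255),1)
        if i%20==0: cv2.putText(c,str(y+i),(8,i*s+4),0,.35,(0,0,255))
    cv2.imwrite(name,c)
crop("top",290,165,160,120,5,"pics/tc.png")
crop("side",270,170,130,140,4,"pics/sc.png")
E
```

```text
(no output)
```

View pics/tc.png

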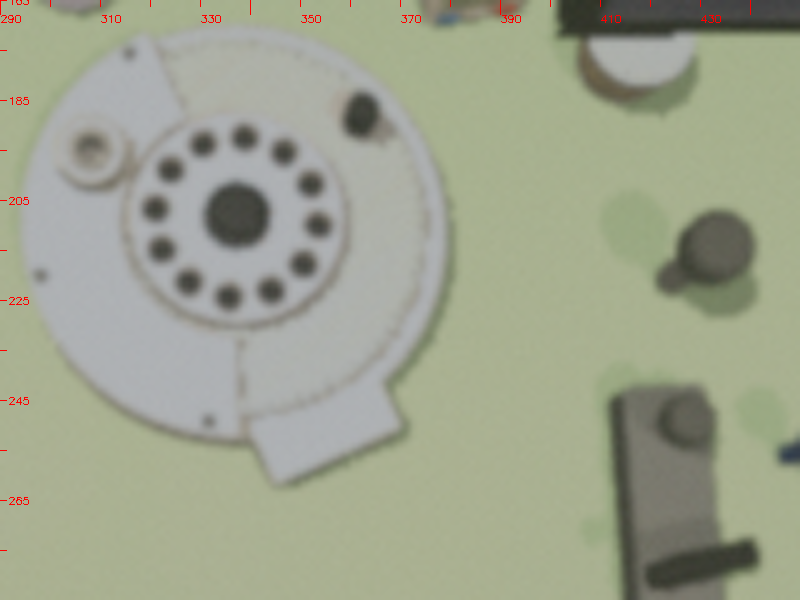

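View pics/sc.png

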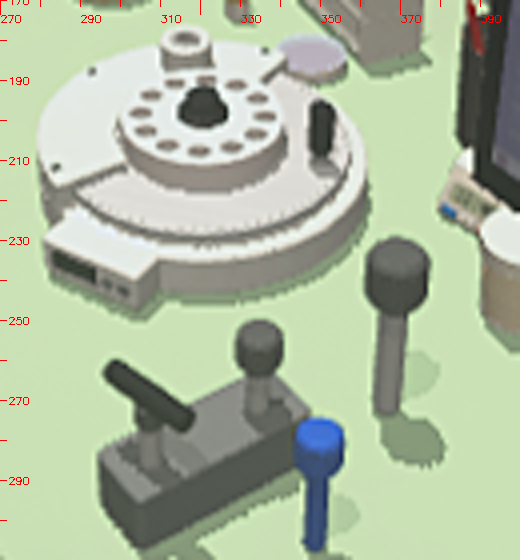

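The crops show these features:

| Feature | Top (px) | Side (px) |
|---|---|---|
| Bush mouth | (308.1, 194.7) | (316.5, 180.3) |
| Hub | (337.4, 208) | (320.7, 193) |
| Turn knob top | (362, 186.8) | (350.5, 196) |
| Pin knob top | (427.6, 249) | (334.8, 253) |

```bash
python3 - <<'E'
from h import *
t=np.load("top0.npy",allow_pickle=True).item(); s=np.load("side0.npy",allow_pickle=True).item()
def tri(a,b):
    A=np.zeros((3,3));v=np.zeros(3)
    for d,p in((t,a),(s,b)):
        e,r=ray(d,p); r/=np.linalg.norm(r); M=np.eye(3)-np.outer(r,r); A+=M; v+=M@e
    return np.linalg.solve(A,v)
for n,a,b,z in(("bush",(308.1,194.7),(316.5,180.3),84),("hub",(337.4,208),(320.7,193),90),("knob",(362,186.8),(350.5,196),100),("pin",(427.6,249),(334.8,253),105)):
    print(n,atz(t,a,z).round(1),atz(s,b,z).round(1),tri(a,b).round(1))
# base disc: fit outline of underside/top rim by projecting
for a in [(419.5-0,0)]: pass
# block corners top z=45 (top view crop px)
c=lambda x,y:(290+x/5,165+y/5)
for p in((624,388),(705,388),(632,600)): print("blk",atz(t,c(*p),45).round(1))
for p in((650,575),(755,552)): print("Tbar",atz(t,c(*p),106).round(1))
for p in((100,455),(132,490),(308,412),(262,376)): print("blkside",atz(s,(270+p[0]/4,170+p[1]/4),45).round(1))
for q in ((500,30,105),): 
    for yaw in(0,1.57,-1.57): print(yaw, robot.inverse_kinematics([440,-170,150],[np.pi,0,yaw]), robot.inverse_kinematics([440,50,150],[np.pi,0,yaw]))
E
```

```text
bush [615.7  57.2  84. ] [612.4  46.1  84. ] [617.9  57.6  75.8]
hub [582.1 -28.9  90. ] [585.9 -30.7  90. ] [584.2 -29.6  89.3]
knob [646.4 -94.1 100. ] [647.4 -99.1 100. ] [648.6 -94.9  96.6]
pin [ 483. -284.  105.] [ 483.7 -290.4  105. ] [ 484.9 -285.7  100.3]
blk [ 505.5 -260.6   45. ]
blk [ 508.8 -307.8   45. ]
blk [ 384.7 -269.4   45. ]
Tbar [ 397.4 -265.5  106. ]
Tbar [ 413.6 -322.6  106. ]
blkside [ 380.  -281.5   45. ]
blkside [ 384.6 -315.1   45. ]
blkside [ 507.3 -311.3   45. ]
blkside [ 498.2 -270.6   45. ]
0 [-6.05806992e-01  1.79553037e-01  1.81679358e+00 -4.44089210e-16
  1.14524603e+00  9.64989334e-01] [-1.39743965e-01  1.28316973e-01  1.87963471e+00 -4.44089210e-16
  1.13364097e+00  1.43105236e+00]
1.57 [-0.60580699  0.17955304  1.81679358  0.          1.14524603 -0.60501067] [-1.39743965e-01  1.28316973e-01  1.87963471e+00 -4.44089210e-16
  1.13364097e+00 -1.38947639e-01]
-1.57 [-6.05806992e-01  1.79553037e-01  1.81679358e+00 -4.44089210e-16
  1.14524603e+00  2.53498933e+00] [-1.39743965e-01  1.28316973e-01  1.87963471e+00 -4.44089210e-16
  1.13364097e+00  3.00105236e+00]
```

```bash
cat >> h.py <<'E'
pi=np.pi
def O(yaw): return [pi,0,yaw]
def crop(d,x,y,w,h,s):
    x,y=int(max(0,x)),int(max(0,y)); c=cv2.resize(d["img"][y:y+h,x:x+w],None,fx=s,fy=s,interpolation=cv2.INTER_CUBIC)
    for i in range(0,w,10):
        cv2.line(c,(i*s,0),(i*s,5),(0,0,255),1); cv2.line(c,(0,i*s),(5,i*s),(0,0,255),1)
        if i%20==0: cv2.putText(c,str(x+i),(i*s,18),0,.35,(0,0,255)); cv2.putText(c,str(y+i),(8,i*s+4),0,.35,(0,0,255))
    return c
E
python3 - <<'E'
from h import *
y=pi/2
robot.move_gripper(0.6)
robot.move_ptp([483.5,-284.8,180],O(y)); print(robot.current_t())
print(robot.move_linear([483.5,-284.8,77],speed=80,f_stop=8), robot.current_tcp_pos())
robot.move_gripper(0.0)
print(robot.current_gripper_width()*93,robot.current_finger_force(),robot.current_contact_force())
robot.move_linear([483.5,-284.8,200],speed=80)
print(robot.current_gripper_width()*93,robot.current_finger_force(),robot.current_contact_force(),robot.current_t())
# hover over bush
robot.move_linear([616,57,170],speed=150)
print(robot.current_tcp_pos(),robot.current_t())
t=cam("top");s=cam("side")
np.save("top1.npy",t,allow_pickle=True);np.save("side1.npy",s,allow_pickle=True)
pt=proj(t,[616,57,120])[0];ps=proj(s,[616,57,120])[0]
cv2.imwrite("pics/hov.png",np.hstack([crop(t,pt[0]-40,pt[1]-50,80,100,5),crop(s,ps[0]-40,ps[1]-50,80,100,5)]))
for d in(t,s): print(proj(d,[[616,57,84],[616,57,168-68],[616,57,168]]).round(1))
E
```

```text
3.7417
False [ 483.84995765 -285.08351175   77.57298608]
27.6773981080558 29.92239385843277 [ 1.86125066  0.66126276 -0.32609554]
27.629245864957436 29.91847425699234 [-0.48617941 -0.85861254 -0.96823216] 7.4417
[615.96917975  56.43194279 170.09644789] 10.0417
[[308.2 194.6]
 [308.  193.3]
 [307.  187.7]]
[[315.9 178.4]
 [315.8 174.1]
 [315.6 155.2]]
```

View pics/hov.png

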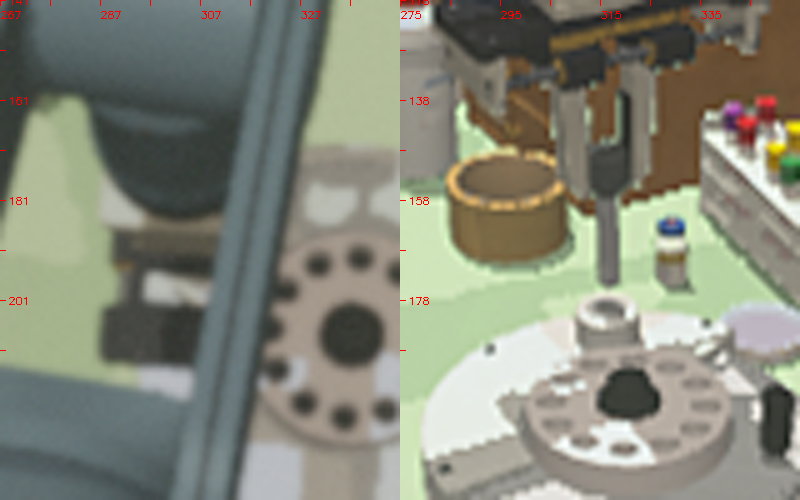

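Side view: pin tip at about (316.6, 174.6), with the bush mouth below it at about (316.4, 180). They line up sideways. I'll lower it by feel and search if it lands on the rim.

```bash
python3 - <<'E'
from h import *
c=np.array([616,57.]);ok=False
offs=[(0,0)]+[(3*np.cos(a),3*np.sin(a)) for a in np.radians([-110,70,-20,160])]+[(5*np.cos(a),5*np.sin(a)) for a in np.radians([-110,70,-20,160])]
robot.move_linear([*c,160],speed=60)
for o in offs:
    p=c+o
    robot.move_linear([*p,160],speed=40)
    h=robot.move_linear([*p,121],speed=30,f_stop=4)
    z=robot.current_tcp_pos(); print(np.round(o,1),h,z.round(1),robot.current_contact_force().round(1),robot.current_t())
    if z[2]<140: ok=True;break
s=cam("side"); cv2.imwrite("pics/ins.png",crop(s,275,120,100,100,5))
E
```

```text
[0 0] True [615.6  57.5 147.5] [ 1.   1.3 -1. ] 11.3083
[-1.  -2.8] True [615.1  54.2 153.6] [-0.7  0.5  5.1] 12.2583
[1.  2.8] False [616.9  59.8 121. ] [-0.4 -0.7 -0.7] 14.0917
```

View pics/ins.png

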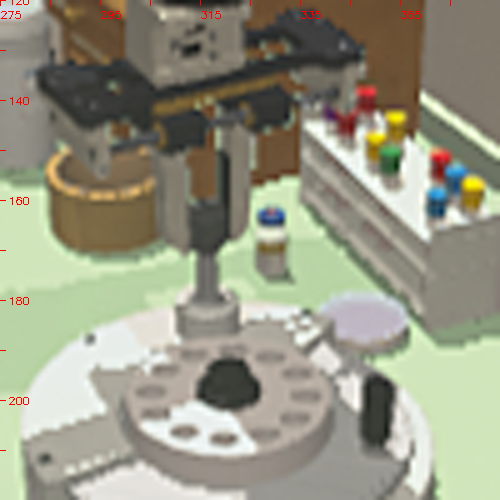

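Side view: the shank is inside the bush at (315.5, 180). Now I'll set it on the flange, release it and turn the carousel.

```bash
python3 - <<'E'
from h import *
p=robot.current_tcp_pos()
h=robot.move_linear([p[0],p[1],112],speed=20,f_stop=4); z=robot.current_tcp_pos()
print("set",h,z.round(1),robot.current_contact_force().round(1))
robot.move_gripper(0.5); 
robot.move_linear([z[0],z[1],175],speed=100)
C=np.array([582.5,-28.5])
def P(f,zz): return [*(C+91.8*np.array([np.cos(f),np.sin(f)])),zz]
f0=np.radians(-45.3)
robot.move_ptp(P(f0,170),O(f0+pi)); print("over",robot.current_tcp_pos().round(1),robot.current_t())
h=robot.move_linear(P(f0,75),speed=90,f_stop=6); print("down",h,robot.current_tcp_pos().round(1),robot.current_contact_force().round(1),robot.current_t())
if not h:
    for d in np.arange(3,93,3):
        f=f0-np.radians(d)
        h=robot.move_linear(P(f,75),O(f+pi),speed=20,f_stop=6)
        F=robot.current_contact_force(); ft=F[:2]@np.array([-np.sin(f),np.cos(f)])
        print(d,h,round(ft,1),end="; ")
        if h or abs(ft)>6: break
print(robot.current_tcp_pos().round(1),robot.current_contact_force().round(1),robot.current_t())
s=cam("side"); cv2.imwrite("pics/turn.png",crop(s,250,110,130,110,5))
E
```

```text
set True [617.   59.8 117.9] [-0.4  0.5  4.2]
over [646.7 -93.2 169.3] 16.7
down False [647.6 -93.9  75.8] [-0.2 -0.2 -0.3] 17.9083
3 False -0.5; 6 False -0.1; 9 False 0.6; 12 False 0.2; 15 False -0.4; 18 False -0.4; 21 False -0.1; 24 False -0.8; 27 False 0.0; 30 False -0.4; 33 False 0.3; 36 False 0.4; 39 False 0.3; 42 False 0.1; 45 False -0.3; 48 False 0.7; 51 False 0.2; 54 False 0.1; 57 False 0.2; 60 False 0.6; 63 False 0.9; 66 False 0.1; 69 False 0.0; 72 False 2.6; 75 True 2.2; [ 541. -110.   75.] [ 2.1 -0.8  1.1] 27.5167
```

View pics/turn.png

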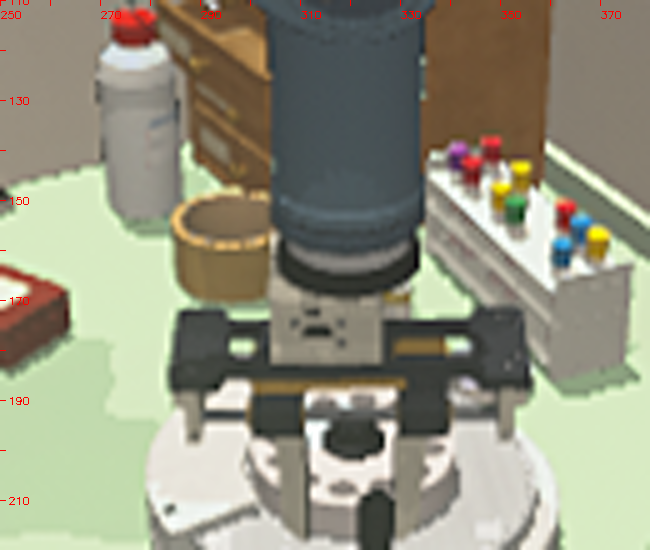

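The carousel stopped after about 67° of actual turn. In the picture the black knob is at the pushing finger, around (323, 212). I'll back off and feel the pin's height with closed fingers.

```bash
python3 - <<'E'
from h import *
C=np.array([582.5,-28.5])
f=np.radians(-45.3-75+7)
robot.move_linear([*(C+91.8*np.array([np.cos(f),np.sin(f)])),75],O(f+pi),speed=30)
p=robot.current_tcp_pos(); robot.move_linear([p[0],p[1],185],speed=120)
robot.move_gripper(0.0)
robot.move_ptp([616.9,59.6,185],O(pi/2)); robot.sleep(.3)
h=robot.move_linear([616.9,59.6,112],speed=25,f_stop=4)
print(h,robot.current_tcp_pos().round(1),robot.current_contact_force().round(1),robot.current_t())
E
```

```text
True [617.1  59.7 122.4] [-0.4 -0.3  2.9] 33.1167
```

The knob top is at 122.4 mm, so the collar is 8.4 mm above the bush: the pin has dropped to the spring ball. Next I press it home.

```bash
python3 - <<'E'
from h import *
h=robot.move_linear([616.9,59.6,111],speed=15,f_stop=22)
print(h,robot.current_tcp_pos().round(1),robot.current_contact_force().round(1),robot.current_t())
robot.move_linear([616.9,59.6,150],speed=60); robot.sleep(.3)
h=robot.move_linear([616.9,59.6,108],speed=20,f_stop=5)
print(h,robot.current_tcp_pos().round(1))
robot.move_linear([616.9,59.6,190],speed=100)
q=robot.current_qpos(); q[0]+=.7; robot.move_j(q)
s=cam("side");t=cam("top"); pt=proj(t,[616,57,84])[0]
cv2.imwrite("pics/end.png",np.hstack([crop(s,275,130,80,100,5),crop(t,pt[0]-40,pt[1]-50,80,100,5)])); print(robot.current_t())
E
```

```text
False [618.3  59.8 114.5] [-3.2  1.3 18. ] 33.975
True [617.   59.6 114.7]
39.2333
```

View pics/end.png

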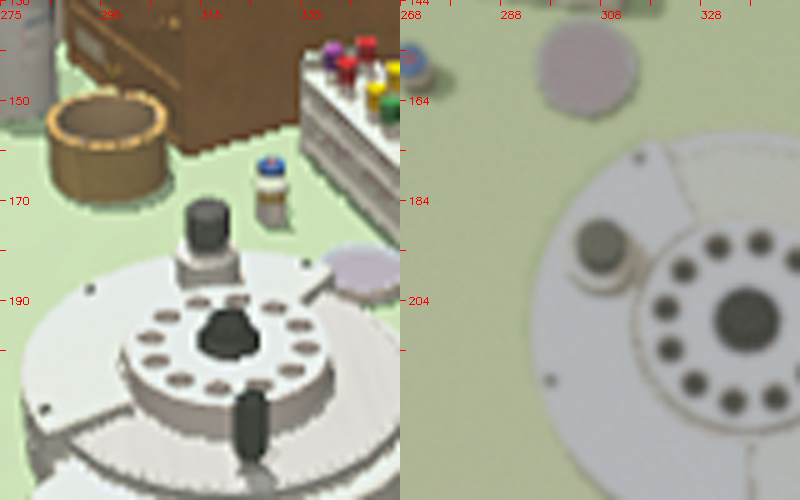

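The pin's knob, at (314, 176) in the side view, sits flush on the boss. Its measured top is 114.7 mm, which leaves a gap of about 0.7 mm. The arm is clear.

```bash
python3 -c "
from bench import robot
robot.sleep(.5); print(robot.hand_in())"
```

```text
the job is handed in; nothing more can be done
None
```

The carousel is locked and the job handed in (no verdict was returned): the pin dropped into the hidden hole and is pressed home, with its collar about 0.7 mm above the bush by touch (limit 3 mm), and the arm is clear.

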